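Gauge the height of the sawn stone block

ROBOT

A 6-joint arm with a two-finger parallel gripper is mounted at the origin on a cart in front of the work surface, level with it; the furniture and walls round the work are solid. World frame = base frame: x ahead of the robot, y to its left, z up, the work surface at z = 0. Lengths are in mm, angles in rad, forces in N, time in s.
With the tool pointing down it reaches from about 400 to 925 mm from the base axis. Payload 12.5 kg.
Tool frame: the origin (TCP) lies at the very end of the fingers, on their centre line; the grasp point (between the pads) lies 19 mm behind it; z points along the fingers, y is the line along which they close (so a half turn about z gives the same grasp; the last joint's range is limited). The gripper opens to 95 mm and grips with 3 to 60 N. Pads are 20 mm wide; open, the fingers measure 119 mm over their backs; the gripper's body (75 mm by 180 mm) begins 59 mm behind the grasp point.
Start: joints at [1.035, 0.491, 1.559, -0, 1.092, -0.106], TCP at [260.417, 568.181, 214.661] pointing down, gripper open.
Joint ranges: [-3.1, 3.1], [-0.84, 2.19], [0.05, 2.79], [-1.13, 4.28], [0.06, 2.93], [-2.69, 2.69]. Speed limits (rad/s): [2.22, 2.22, 2.79, 3.14, 3.14, 3.14].

INTERFACE

Orientations are given as [roll, pitch, yaw] about the fixed x, y, z axes, in that order (R = Rz(yaw) Ry(pitch) Rx(roll)).
In Python, from cell import * gives the robot as it stands.
- The arm moves only by the tool jog_arm, never from a script. Its argument "targets" is a list of rows, each an object with "turn": the turn, a rotation vector about the world's x, y, z in degrees, a list of three; "slide": the shift along the world's x, y, z in mm, a list of three; "claw": the opening in per cent of the stroke, from 0 (shut) to 100 (fully open). In form: [{"turn": [wx, wy, wz], "slide": [x, y, z], "claw": claw}, ...]. A call has 1 to 5 rows; each row shifts and turns the commanded pose from where the row before left it; what a row does not reach is not made up. A row lasts 1/8 s, in which the tool goes at most 62.5 mm and 10.7 degrees, less where a joint would pass 70% of its speed; a pose out of reach is approached as far as the arm can. A call with a gripper value outside its range is refused whole. The fingers move at their own pace and stop on an object; the grip force is fixed at half the most. Time passes only in rows, so rows that do not move let the fingers close. It gives the time, the measured TCP pose, the force, the opening and the grip force at its end, in the units of the state.
- state(): the state, without advancing time (a new reading comes with each control period).
- read_camera(name): name is "scene" or "top"; returns a dict with "frame" (384x512x3 uint8, blue, green, red), "mtx" (3x3 intrinsics, pixels), "k1" (the pictures are not rectified: a ray, as slopes to the right and down, at radius r is drawn at 1 + k1 r^2 times it, then the intrinsics apply), "R" (3x3) and "t" (3): a world point X has camera coordinates R X + t. Camera axes: x right, y down, z forward; pixel columns grow to the right and rows downward; lengths in mm; the calibration is good to about 2 mm. A picture is of the moment at which its call begins. There is no depth.
- job_done(): hands the job in; it is judged then, once.
Trained networks look in the newest picture that a camera, given by its name, has taken for a name from the list of things; names that differ only in an ending like _2 or _b are one class to them, and where a whole thing is asked for, a point or a joint stands for the part that bears it (a point fixed in the world has none). Each returns a list of dicts, best first, with "conf" (0 to 1); they miss things now and then, are a little off and sometimes report something else, mostly with a low value. They report only what shows in the picture. A call takes as long as a camera call. They do not tell look-alikes from the thing itself.
- look_for(query, camera): "xy" ([column, row] in pixels, amid what is visible of it).
The state is a dict: "t": time; "joints": joint angles; "qvel": joint speeds; "tau": joint torques, N m; "eef_pos": TCP position; "tcp_rot": TCP orientation; "ft_force": force on the tool from outside, world axes, zero at the start; "moment": the same for the moment, N m; "opening": opening from 0.0 (shut) to 1.0 (fully open); "grip_force": force on a finger pad.
Only numpy, scipy, OpenCV 4.12 (cv2) and the standard library are available. Lean on these libraries where they do the work, as an engineer would, in place of code of your own. Each camera call takes 0.05 s, during which the arm holds its last target. There are 200 camera calls.

TASK

Measure the height of the rectangular stone block (not the thin strip or the upright round core) with the bridge gauge: pick the gauge up by its black grip, carry it over and lower it astride the block until both its legs stand flat on the desk and the sprung foot in its middle rests on the block's top. Leave it standing there so that its reading can be taken; set it down gently rather than dropping it, and leave the block where it lies.

Things in the scene. Friction and masses are not known exactly. Their poses are not given: they have to be found in the camera images.
- gauge: Loose metal bridge gauge, 0.45 kg, 60 x 114 x 135 mm (own x, y, z). Legs at its +y and -y ends, each sole 60 x 12 mm, 90 mm clear between them; bridge underside 44 mm up. On top a square black grip, 28 x 28 mm, 101 to 135 mm above the origin: grasp it there, across either pair of sides. White scale on its -x face. Origin: on its middle axis, level with the soles; z up.
- plunger (a joint): Sprung sliding foot of the gauge, a 14 mm disc on a rod on the gauge's middle axis. Reads in m how far the foot is pushed up: 0 when fully down, its face 1 mm above the soles; at most 0.042. With the gauge standing it reads the part's height less 1 mm (0.021 on the block). The spring takes about 1.3 N there; the gauge's own weight is enough.
- block: Loose sawn stone block to measure: 54 x 30 x 22 mm (own x, y, z), 0.10 kg. Origin: centre of its underside, at desk level; z up, any yaw. It lies in a row, some 14 cm apart and in any order, with two other loose pieces of the same stone: a thin flat strip 60 x 26 x 9 mm and an upright round core, 28 mm across, 34 mm high.
There are look-alikes about, which are no part of the job. Leave any brown or green look-alike of the block alone.

How it is judged:
By the outcome, as a careful person would: the job done as asked, in the order asked, and still so for the second after the job is handed in, with the robot touching nothing.
It also fails if it takes over 38 s, if anything falls off the work surface, if the arm or the gripper's body presses on something with over 40 N, if the wrist force passes 120 N, or if a joint passes its speed limit or range.

## Working session

There is one attempt and no reset: what is moved stays moved. The work goes in short steps, Python scripts to look and compute and a tool call to move; the robot and the scene stay as the last step left them, time stands still between calls to the robot, and variables do not carry over. Pictures are saved under pics/ and viewed, at most 10 in all, crops included, and the job is handed in when it is done.

Besides the shell and the picture viewer there is one more tool, called in YAML: its name, and indented under it one key for each argument. jog_arm: Moves the arm, as the interface text tells. Its arguments: {"type":"object","properties":{"targets":{"type":"array","items":{"type":"object","properties":{"turn":{"type":"array","items":{"type":"number"}},"slide":{"type":"array","items":{"type":"number"}},"claw":{"type":"number"}}}}},"required":["targets"]}

```bash
mkdir -p pics; cat > h.py <<'E'
from cell import *
import numpy as np, cv2
def ray(c,uv):
    K=np.array(c["mtx"],float);p=np.array([(uv[0]-K[0,2])/K[0,0],(uv[1]-K[1,2])/K[1,1]]);q=p.copy()
    for _ in range(30): q=p/(1+c["k1"]*(q@q))
    R=np.array(c["R"]);return -R.T@np.array(c["t"]),R.T@np.array([q[0],q[1],1])
def atz(c,uv,z):
    o,d=ray(c,uv);return o+d*(z-o[2])/d[2]
def proj(c,X):
    x=np.array(c["R"])@np.array(X,float)+np.array(c["t"]);q=x[:2]/x[2];q=q*(1+c["k1"]*(q@q))
    K=np.array(c["mtx"]);return np.array([q[0]*K[0,0]+K[0,2],q[1]*K[1,1]+K[1,2]])
E
python3 - <<'E'
from h import *
for n in("scene","top"):
    c=read_camera(n);cv2.imwrite(f"pics/{n}0.png",cv2.resize(c["frame"],(800,600),interpolation=cv2.INTER_CUBIC))
    print(n,np.round(ray(c,(256,192)),2).tolist(), c["k1"])
    for q in("gauge","plunger","block"):
        for d in look_for(q,n):print(q,d["conf"],d["xy"],[np.round(atz(c,d["xy"],z)[:2]).tolist() for z in(0,22,135)])
E
```

```text
scene [[74.68, -171.09, 663.11], [0.51, 0.4, -0.76]] -0.06515381347074778
gauge 0.92 [257.0, 218.9] [[456.0, 128.0], [443.0, 118.0], [378.0, 67.0]]
plunger 0.41 [257.9, 227.4] [[438.0, 112.0], [426.0, 103.0], [364.0, 54.0]]
block 0.72 [221.8, 180.5] [[497.0, 274.0], [483.0, 259.0], [411.0, 184.0]]
block 0.54 [323.9, 185.8] [[640.0, 56.0], [621.0, 49.0], [525.0, 10.0]]
block 0.48 [229.9, 152.6] [[590.0, 326.0], [573.0, 309.0], [485.0, 225.0]]
top [[498.18, 188.81, 872.87], [0.07, 0.01, -1.0]] -0.09352030916091303
gauge 0.67 [305.1, 253.0] [[418.0, 87.0], [420.0, 90.0], [431.0, 103.0]]
block 0.92 [227.5, 221.6] [[492.0, 262.0], [492.0, 261.0], [493.0, 251.0]]
block 0.83 [323.2, 154.4] [[643.0, 41.0], [640.0, 44.0], [621.0, 63.0]]
block 0.7 [203.0, 179.4] [[589.0, 318.0], [587.0, 315.0], [575.0, 298.0]]
```

View pics/scene0.png

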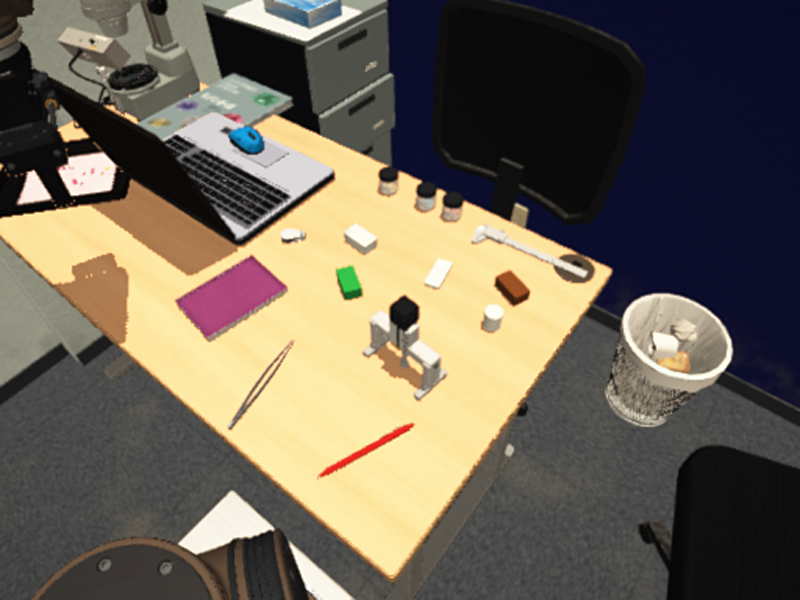

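View pics/top0.png

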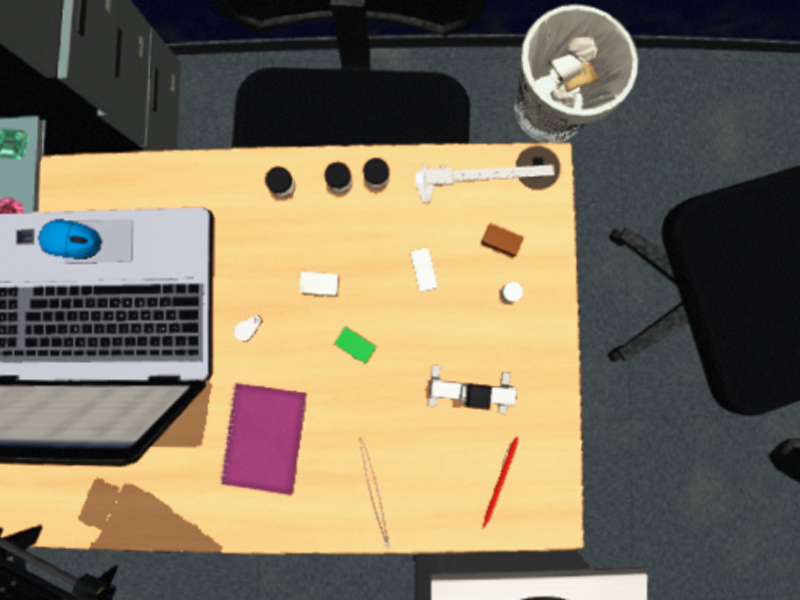

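The scene shows the white block at about (360,238) in the 800x600 scene view and (319,284) in the top view. The strip, the core, and the green and brown decoys are all separate from it. The gauge's black grip is at (480,396) in the top view, with legs roughly along world y.

```bash
python3 - <<'E'
from h import *
s=state();print(s["eef_pos"],s["tcp_rot"],s["opening"],s["t"])
def blob(c,m,uv,z,name):
    n,l,st,ce=cv2.connectedComponentsWithStats(m.astype(np.uint8))
    i=1+np.argmin(np.linalg.norm(ce[1:]-uv,axis=1))
    ys,xs=np.where(l==i);P=np.array([atz(c,(x,y),z)[:2] for x,y in zip(xs,ys)],np.float32)
    r=cv2.minAreaRect(P);e=np.linalg.eigh(np.cov(P.T))[1][:,1]
    print(name,st[i].tolist(),"mean",P.mean(0).round(1),"rect",np.round(r[0],1),np.round(r[1],1),"long axis deg",round(np.degrees(np.arctan2(e[1],e[0])),1))
c=read_camera("top");f=c["frame"].astype(int);mn,mx=f.min(2),f.max(2)
blob(c,mn>150,(204,181),22,"block")
blob(c,mx<70,(307,253),135,"grip")
blob(c,(mx-mn<40)&(mx>110),(283,250),40,"gaugeL")
blob(c,(mx-mn<40)&(mx>110),(321,253),40,"gaugeR")
cv2.imwrite("pics/crop.png",cv2.resize(c["frame"][150:270,180:340],(800,600),interpolation=cv2.INTER_CUBIC))
c=read_camera("scene");f=c["frame"].astype(int);mx=f.max(2)
blob(c,mx<70,(258,199),118,"grip scene(z118)")
blob(c,f.min(2)>130,(230,152),15,"block scene")
E
```

```text
[260.38208497 568.14445343 214.55711852] [-3.14145316e+00  1.08141745e-06  2.71184604e+00] 0.9991590315660214 0.4
block [191, 173, 26, 16, 349] mean [583.7 313.9] rect [583.8 314.1] [56.  32.3] long axis deg 85.0
grip [298, 246, 16, 15, 207] mean [430.3 101.6] rect [430.1 101.5] [28.5 26.4] long axis deg 75.3
gaugeL [274, 234, 25, 26, 311] mean [432.3 136.2] rect [436.6 132.9] [51.9 53.9] long axis deg 70.5
gaugeR [314, 239, 16, 26, 231] mean [423.2  55.2] rect [424.7  52.7] [37.2 47.2] long axis deg 170.9
grip scene(z118) [250, 190, 18, 31, 286] mean [424.4 100.7] rect [418.1  93.9] [75.8 34.3] long axis deg -148.0
block scene [0, 23, 391, 345, 46334] mean [439.6 258.9] rect [507.9 593. ] [1386.8  700.9] long axis deg 75.7
```

View pics/crop.png

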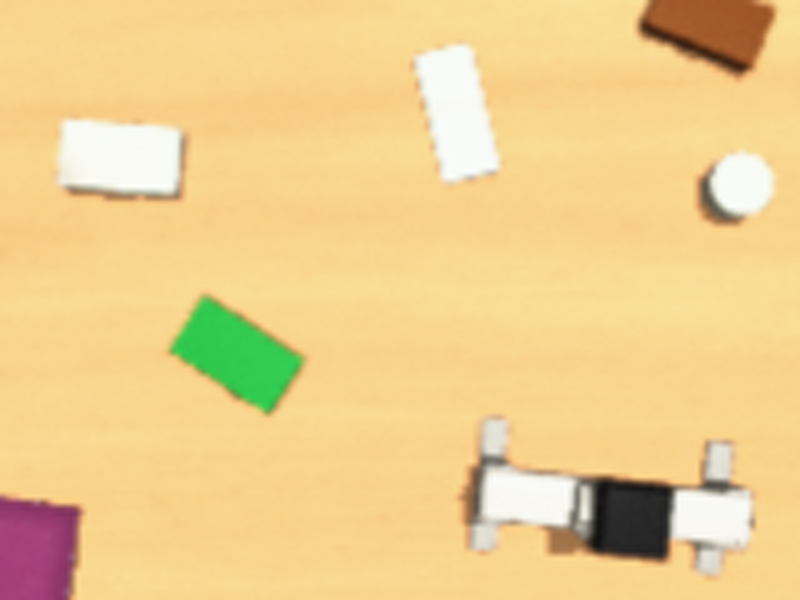

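The crop confirms the gauge's feet at (489,484) and (714,507) and its grip at (632,518). The block spans (60–185, 120–195), nearly parallel to the gauge. Next I'll fit the gauge pose.

```bash
python3 - <<'E'
from h import *
from scipy.optimize import least_squares
c=read_camera("top");g=lambda p:((p[0]+.5)/5-.5+180,(p[1]+.5)/5-.5+150)
# yaw~-6: image up=+x, right=-y
F=[(30,57,4,483,418),(30,45,4,508,420),(-30,57,4,470,548),(-30,45,4,495,550),(30,-45,4,708,441),(30,-57,4,733,443),(-30,-45,4,697,570),(-30,-57,4,720,573)]
G=[(14,14,135,600,480),(14,-14,135,672,485),(-14,-14,135,667,558),(-14,14,135,593,552)]
B=[(15,27,22,64,120),(15,-27,22,184,128),(-15,-27,22,178,194),(-15,27,22,60,187)]
def fit(P,n):
    def f(v):
        C,S=np.cos(v[2]),np.sin(v[2]);return np.ravel([proj(c,(v[0]+C*x-S*y,v[1]+S*x+C*y,z))-g((u,w)) for x,y,z,u,w in P])
    r=least_squares(f,[430,100,-.1]);print(n,r.x[:2].round(1),np.degrees(r.x[2]).round(1),"rms px",np.sqrt(np.mean(r.fun**2)).round(2))
fit(F,"feet");fit(G,"grip");fit(F+G,"gauge");fit(B,"block")
E
```

```text
feet [428.6  99. ] -6.6 rms px 0.27
grip [430.  100.7] -5.5 rms px 0.1
gauge [429.1  99.7] -6.5 rms px 0.44
block [583.2 312.7] -4.5 rms px 0.11
```

jog_arm:
  targets:
    - {"turn": [0, 0, 0], "slide": [0, 0, 50], "claw": 100}
    - {"turn": [0, 0, 0], "slide": [0, 0, 50], "claw": 100}
    - {"turn": [0, 0, 0], "slide": [0, 0, 40], "claw": 100}

```text
t: 0.92
eef_pos: [260.4, 568.2, 356.9]
tcp_rot: [3.14, 0.0, 2.712]
ft_force: [-0.4, 0.1, -0.5]
opening: 1.001
grip_force: 0.0
```

jog_arm:
  targets:
    - {"turn": [0, 0, 2], "slide": [19, -46, 0], "claw": 100}
    - {"turn": [0, 0, 2], "slide": [18, -46, 0], "claw": 100}
    - {"turn": [0, 0, 2], "slide": [18, -46, 0], "claw": 100}
    - {"turn": [0, 0, 2], "slide": [18, -46, 0], "claw": 100}
    - {"turn": [0, 0, 2], "slide": [18, -46, 0], "claw": 100}

```text
t: 1.55
eef_pos: [351.7, 336.7, 354.8]
tcp_rot: [3.141, 0.0, 2.888]
ft_force: [0.8, 0.1, 0.3]
opening: 0.998
grip_force: 0.0
```

jog_arm:
  targets:
    - {"turn": [0, 0, 2], "slide": [18, -48, 0], "claw": 100}
    - {"turn": [0, 0, 2], "slide": [16, -48, 0], "claw": 100}
    - {"turn": [0, 0, 2], "slide": [16, -48, -20], "claw": 100}
    - {"turn": [0, 0, 1], "slide": [14, -47, -30], "claw": 100}
    - {"turn": [0, 0, 1], "slide": [14, -47, -30], "claw": 100}

```text
t: 2.17
eef_pos: [429.7, 98.6, 274.2]
tcp_rot: [3.141, 0.001, 3.027]
ft_force: [1.0, 1.2, -0.2]
opening: 1.004
grip_force: 0.0
```

jog_arm:
  targets:
    - {"turn": [0, 0, 0], "slide": [0, 0, -30], "claw": 100}
    - {"turn": [0, 0, 0], "slide": [0, 0, -30], "claw": 100}
    - {"turn": [0, 0, 0], "slide": [0, 0, 0], "claw": 100}
    - {"turn": [0, 0, 0], "slide": [0, 0, 0], "claw": 100}

```text
t: 2.68
eef_pos: [429.9, 100.3, 215.7]
tcp_rot: [3.141, 0.001, 3.026]
ft_force: [0.2, -0.2, -0.5]
opening: 1.0
grip_force: 0.0
```

```bash
python3 - <<'E'
from h import *
s=state();print(s["eef_pos"],s["tcp_rot"])
for n in("scene","top"):
    c=read_camera(n);u=proj(c,(429.3,99.8,118)).astype(int)
    x,y=max(u[0]-60,0),max(u[1]-60,0);cv2.imwrite(f"pics/{n}1.png",cv2.resize(c["frame"][y:y+120,x:x+120],(400,400),interpolation=cv2.INTER_CUBIC))
a,b=[cv2.imread(f"pics/{n}1.png") for n in("scene","top")];cv2.imwrite("pics/pre.png",np.hstack([a,b]))
E
```

```text
[429.87677629 100.33031394 215.69820609] [3.14125556e+00 1.16319151e-03 3.02621102e+00]
```

View pics/pre.png

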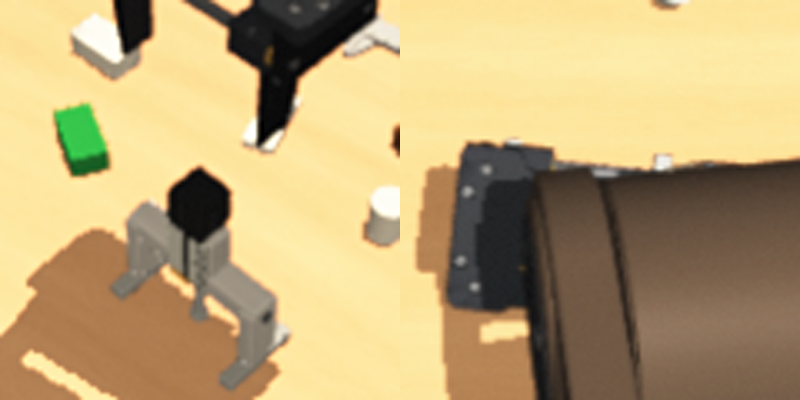

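In the scene crop (left) the fingers straddle the grip from above, aligned with the gauge's long axis, and the grip is at (200,205). I'll descend and close.

jog_arm:
  targets:
    - {"turn": [0, 0, 0], "slide": [0, 0, -30], "claw": 100}
    - {"turn": [0, 0, 0], "slide": [0, 0, -30], "claw": 100}
    - {"turn": [0, 0, 0], "slide": [0, 0, -30], "claw": 100}
    - {"turn": [0, 0, 0], "slide": [0, 0, -19], "claw": 80}
    - {"turn": [0, 0, 0], "slide": [0, 0, 0], "claw": 60}

```text
t: 3.4
eef_pos: [429.4, 100.3, 105.5]
tcp_rot: [-3.141, -0.001, 3.026]
ft_force: [0.0, 0.1, 0.3]
opening: 0.847
grip_force: 0.0
```

jog_arm:
  targets:
    - {"turn": [0, 0, 0], "slide": [0, 0, 0], "claw": 45}
    - {"turn": [0, 0, 0], "slide": [0, 0, 0], "claw": 38}
    - {"turn": [0, 0, 0], "slide": [0, 0, 0], "claw": 32}
    - {"turn": [0, 0, 0], "slide": [0, 0, 0], "claw": 10}
    - {"turn": [0, 0, 0], "slide": [0, 0, 0], "claw": 10}

```text
t: 4.03
eef_pos: [429.4, 100.2, 105.8]
tcp_rot: [3.141, 0.0, 3.026]
ft_force: [0.7, -0.3, -0.1]
opening: 0.322
grip_force: 0.0
```

jog_arm:
  targets:
    - {"turn": [0, 0, 0], "slide": [0, 0, 0], "claw": 10}
    - {"turn": [0, 0, 0], "slide": [0, 0, 0], "claw": 10}
    - {"turn": [0, 0, 0], "slide": [0, 0, 0], "claw": 10}

```text
t: 4.4
eef_pos: [429.4, 100.2, 105.7]
tcp_rot: [3.141, -0.0, 3.026]
ft_force: [-0.5, 1.1, 1.4]
opening: 0.289
grip_force: 30.0
```

jog_arm:
  targets:
    - {"turn": [0, 0, 0], "slide": [0, 0, 5], "claw": 10}
    - {"turn": [0, 0, 0], "slide": [0, 0, 15], "claw": 10}
    - {"turn": [0, 0, 0], "slide": [0, 0, 25], "claw": 10}
    - {"turn": [0, 0, 0], "slide": [0, 0, 25], "claw": 10}
    - {"turn": [0, 0, 0], "slide": [0, 0, 10], "claw": 10}

```text
t: 5.03
eef_pos: [429.5, 100.2, 186.6]
tcp_rot: [3.141, 0.001, 3.026]
ft_force: [-0.4, -0.4, -6.5]
opening: 0.294
grip_force: 30.0
```

jog_arm:
  targets:
    - {"turn": [0, 0, 0.4], "slide": [10, 15, 0], "claw": 10}
    - {"turn": [0, 0, 0.4], "slide": [16, 22, 0], "claw": 10}
    - {"turn": [0, 0, 0.4], "slide": [18, 25, 0], "claw": 10}
    - {"turn": [0, 0, 0.4], "slide": [18, 25, 0], "claw": 10}
    - {"turn": [0, 0, 0.4], "slide": [18, 25, 0], "claw": 10}

```text
t: 5.65
eef_pos: [509.8, 213.8, 184.1]
tcp_rot: [-3.141, -0.002, 3.062]
ft_force: [-0.5, 0.3, -5.6]
opening: 0.291
grip_force: 30.0
```

jog_arm:
  targets:
    - {"turn": [0, 0, 0], "slide": [18, 25, 0], "claw": 10}
    - {"turn": [0, 0, 0], "slide": [18, 25, 0], "claw": 10}
    - {"turn": [0, 0, 0], "slide": [18, 25, 0], "claw": 10}
    - {"turn": [0, 0, 0], "slide": [13, 17, 0], "claw": 10}
    - {"turn": [0, 0, 0], "slide": [7, 9, 0], "claw": 10}

```text
t: 6.28
eef_pos: [583.4, 314.6, 183.6]
tcp_rot: [-3.141, -0.002, 3.062]
ft_force: [-0.1, -0.8, -6.3]
opening: 0.29
grip_force: 30.0
```

jog_arm:
  targets:
    - {"turn": [0, 0, 0], "slide": [0, 0, -15], "claw": 10}
    - {"turn": [0, 0, 0], "slide": [0, 0, -15], "claw": 10}
    - {"turn": [0, 0, 0], "slide": [0, 0, 0], "claw": 10}
    - {"turn": [0, 0, 0], "slide": [0, 0, 0], "claw": 10}

```text
t: 6.78
eef_pos: [583.5, 312.9, 155.9]
tcp_rot: [3.141, 0.0, 3.06]
ft_force: [0.2, -0.1, -5.6]
opening: 0.293
grip_force: 30.0
```

```bash
python3 - <<'E'
from h import *
s=state();print(s["eef_pos"],s["tcp_rot"],s["ft_force"])
ims=[]
for n in("scene","top"):
    c=read_camera(n);u=proj(c,(583,313,40)).astype(int);print(n,u)
    x,y=max(u[0]-50,0),max(u[1]-50,0);print(x,y);ims.append(cv2.resize(c["frame"][y:y+100,x:x+100],(400,400),interpolation=cv2.INTER_CUBIC))
    e=np.array(s["eef_pos"])
    for p in((583,313,22),(e[0],e[1],e[2]-105.7+1)):print((proj(c,p)-(x,y))*4)
cv2.imwrite("pics/over.png",np.hstack(ims))
E
```

```text
[583.48446805 312.90105122 155.87058661] [3.14141649e+00 2.03800625e-04 3.06047354e+00] [ 0.15950577 -0.0705584  -5.57764145]
scene [230 144]
180 94
[205.35819857 223.64420159]
[203.23731146 190.61253113]
top [202 180]
152 130
[206.98219106 204.45184254]
[199.3040674  198.31884979]
```

View pics/over.png

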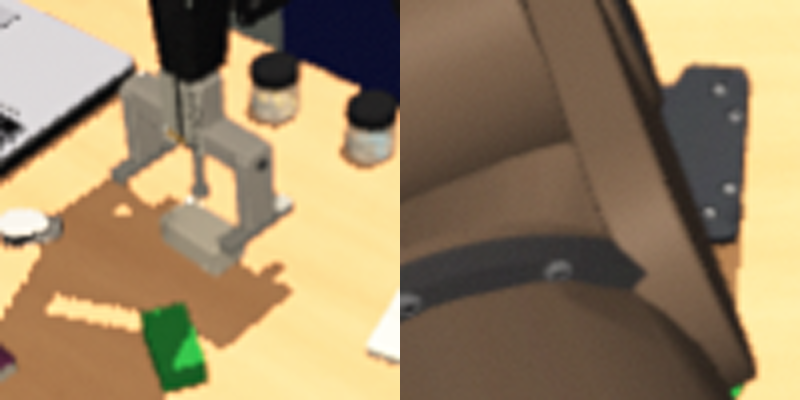

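In the scene crop the foot is at (202,193), where I predicted it. The block's top is beneath it at about (205,224), with clearance to both legs. I'll lower it gently.

jog_arm:
  targets:
    - {"turn": [0, 0, 0], "slide": [0, 0, -12], "claw": 10}
    - {"turn": [0, 0, 0], "slide": [0, 0, -12], "claw": 10}
    - {"turn": [0, 0, 0], "slide": [0, 0, -10], "claw": 10}
    - {"turn": [0, 0, 0], "slide": [0, 0, -6], "claw": 10}
    - {"turn": [0, 0, 0], "slide": [0, 0, -4], "claw": 10}

```text
t: 7.5
eef_pos: [583.3, 313.1, 111.2]
tcp_rot: [-3.141, -0.001, 3.061]
ft_force: [-0.4, -0.2, -4.6]
opening: 0.299
grip_force: 30.0
```

jog_arm:
  targets:
    - {"turn": [0, 0, 0], "slide": [0, 0, -2], "claw": 10}
    - {"turn": [0, 0, 0], "slide": [0, 0, -1], "claw": 10}
    - {"turn": [0, 0, 0], "slide": [0, 0, -1], "claw": 10}
    - {"turn": [0, 0, 0], "slide": [0, 0, 0], "claw": 10}

```text
t: 8.0
eef_pos: [583.5, 313.2, 107.8]
tcp_rot: [3.141, 0.0, 3.061]
ft_force: [-1.9, -0.3, -3.7]
opening: 0.292
grip_force: 30.0
```

jog_arm:
  targets:
    - {"turn": [0, 0, 0], "slide": [0, 0, -1], "claw": 10}
    - {"turn": [0, 0, 0], "slide": [0, 0, 0], "claw": 10}

```text
t: 8.25
eef_pos: [583.5, 313.2, 106.7]
tcp_rot: [3.141, 0.0, 3.061]
ft_force: [-0.1, -1.0, -3.7]
opening: 0.29
grip_force: 30.0
```

jog_arm:
  targets:
    - {"turn": [0, 0, 0], "slide": [0, 0, -0.7], "claw": 10}
    - {"turn": [0, 0, 0], "slide": [0, 0, 0], "claw": 10}

```text
t: 8.5
eef_pos: [583.5, 313.2, 106.0]
tcp_rot: [3.141, 0.0, 3.061]
ft_force: [0.1, 0.3, -4.2]
opening: 0.294
grip_force: 30.0
```

jog_arm:
  targets:
    - {"turn": [0, 0, 0], "slide": [0, 0, -0.5], "claw": 10}
    - {"turn": [0, 0, 0], "slide": [0, 0, 0], "claw": 10}

```text
t: 8.75
eef_pos: [583.5, 313.3, 105.8]
tcp_rot: [3.141, 0.0, 3.061]
ft_force: [-1.6, 0.3, -1.4]
opening: 0.297
grip_force: 30.0
```

Contact is starting. One more small step, then a gradual release.

jog_arm:
  targets:
    - {"turn": [0, 0, 0], "slide": [0, 0, -0.4], "claw": 10}
    - {"turn": [0, 0, 0], "slide": [0, 0, 0], "claw": 10}

```text
t: 9.0
eef_pos: [583.5, 313.3, 105.7]
tcp_rot: [3.141, 0.001, 3.061]
ft_force: [-2.6, 0.3, 4.9]
opening: 0.292
grip_force: 30.0
```

jog_arm:
  targets:
    - {"turn": [0, 0, 0], "slide": [0, 0, 0], "claw": 34}
    - {"turn": [0, 0, 0], "slide": [0, 0, 0], "claw": 40}
    - {"turn": [0, 0, 0], "slide": [0, 0, 0], "claw": 60}
    - {"turn": [0, 0, 0], "slide": [0, 0, 0], "claw": 80}
    - {"turn": [0, 0, 0], "slide": [0, 0, 0], "claw": 90}

```text
t: 9.62
eef_pos: [583.4, 313.2, 105.0]
tcp_rot: [3.142, 0.0, 3.061]
ft_force: [0.4, 0.5, 1.0]
opening: 0.66
grip_force: 0.0
```

jog_arm:
  targets:
    - {"turn": [0, 0, 0], "slide": [0, 0, 0], "claw": 90}
    - {"turn": [0, 0, 0], "slide": [0, 0, 0], "claw": 90}
    - {"turn": [0, 0, 0], "slide": [0, 0, 10], "claw": 90}
    - {"turn": [0, 0, 0], "slide": [0, 0, 25], "claw": 90}
    - {"turn": [0, 0, 0], "slide": [0, 0, 40], "claw": 90}

```text
t: 10.25
eef_pos: [583.0, 313.0, 180.6]
tcp_rot: [-3.141, -0.002, 3.061]
ft_force: [0.3, -0.8, 0.5]
opening: 0.902
grip_force: 0.0
```

jog_arm:
  targets:
    - {"turn": [0, 0, 0], "slide": [0, 0, 40], "claw": 90}
    - {"turn": [0, 0, 0], "slide": [0, 0, 40], "claw": 90}
    - {"turn": [0, 0, 0], "slide": [0, -40, 20], "claw": 90}
    - {"turn": [0, 0, 0], "slide": [0, -40, 0], "claw": 90}
    - {"turn": [0, 0, 0], "slide": [0, -40, 0], "claw": 90}

```text
t: 10.88
eef_pos: [583.2, 192.1, 281.2]
tcp_rot: [3.141, 0.001, 3.061]
ft_force: [-0.2, 0.4, -0.7]
opening: 0.898
grip_force: 0.0
```

jog_arm:
  targets:
    - {"turn": [0, 0, 0], "slide": [-10, -50, 0], "claw": 90}
    - {"turn": [0, 0, 0], "slide": [-10, -50, 0], "claw": 90}
    - {"turn": [0, 0, 0], "slide": [0, -50, 0], "claw": 90}
    - {"turn": [0, 0, 0], "slide": [0, -50, 0], "claw": 90}
    - {"turn": [0, 0, 0], "slide": [0, 0, 0], "claw": 90}

```text
t: 11.5
eef_pos: [563.3, -9.6, 280.8]
tcp_rot: [-3.141, 0.001, 3.057]
ft_force: [-0.3, -0.0, 0.4]
opening: 0.899
grip_force: 0.0
```

```bash
python3 - <<'E'
from h import *
s=state();print(s["eef_pos"],s["t"])
ims=[]
for n in("scene","top"):
    c=read_camera(n);u=proj(c,(583,313,40)).astype(int)
    x,y=max(u[0]-40,0),max(u[1]-40,0);ims.append(cv2.resize(c["frame"][y:y+80,x:x+80],(400,400),interpolation=cv2.INTER_CUBIC))
    print([((proj(c,p)-(x,y))*5).round().tolist() for p in((583.4,313.2,23),(583.4,313.2,135))])
cv2.imwrite("pics/end.png",np.hstack(ims))
E
```

```text
[563.33068054  -9.56364773 280.82206476] 11.5
[[207.0, 228.0], [193.0, 60.0]]
[[208.0, 204.0], [166.0, 176.0]]
```

View pics/end.png

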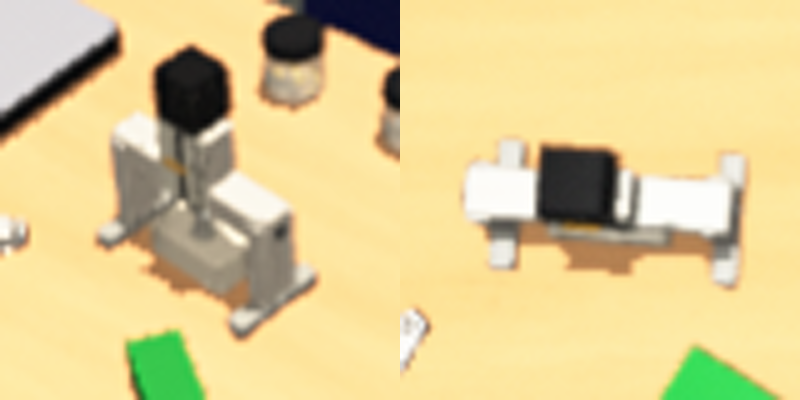

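The gauge stands upright astride the block. Its foot rests on the block's top at about (203,230), close to the predicted (207,228), both soles are on the desk, and the arm is clear. I'm handing in.

```bash
python3 -c "
from cell import *
print(job_done())"
```

```text
the job is handed in; nothing more can be done
None
```

The gauge is standing astride the stone block with both legs on the desk and its foot on the block's top, the arm is clear, and the job was handed in at about 11.6 s; no verdict came back.

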